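# Jack up the microscope platform and hold it

## Task

The microscope stands on a hinged platform that has to be raised at its free edge for its feet to be changed. First set the small bench jack flat on the bench with its saddle centred under the platform's marked ear, the one with the round lift pad, and let go of the jack; then pull the pump handle (the rod with the round guard and thick grip) out of the upright holder, stand it in the jack's pump socket, press it straight down to the end of its stroke so that the platform rises, and finish while still holding the handle down. Leave the other things on the bench and in the holder where they are.

Things in the scene. Friction and masses are not known exactly. Their poses are not given: they have to be found in the camera images.
- jack: Loose grey bench jack, 0.8 kg. Base 180 x 90 x 10 mm; origin at the centre of its underside. Round saddle column at x = +50 mm; square pump housing 46 mm wide, 55 mm high, at x = -50 mm, its 34 mm square piston sticking out to 80 mm. Between them, over the origin, a web 24 mm wide in y, 50 mm long, top at 54 mm: grip it across y. Saddle rises 0.6 of the piston's stroke, sinks when let go.
- saddle_top (a point): Centre of the top face of the jack's saddle, a flat dark steel disc 40 mm across; 50 mm above the bench when lowered, 100 mm from the pump axis along the jack's +x. Rises up to 14 mm.
- pump_mouth (a point): Centre of the mouth of the pump socket in the piston's top face, 80 mm above the bench when up. Round hole 17 mm wide, 34 mm deep, upright, with a 3 mm chamfer around its mouth.
- pump (a joint): Stroke of the piston in m: 0 up, 0.024 at the lower end stop. A spring needs about 3 N to start and 4.5 N at the end; with the platform's weight on the saddle about 10 to 14 N at the end.
- instrument: Fixed frame of the hinged aluminium platform with the microscope (450 mm tall). Origin on the bench under the lift pad's centre, x level from the pad into the platform. Platform: x 50 to 300, y -160 to 60, z 40 to 66 mm; its feet begin at x = 82 mm, the jack's base may reach under. Two 36 mm wide ears reach out to x = -20 mm: at y = 0 with round dark pad, at y = -120 mm plain (not to be used).
- lift_pad (a point): Centre of the underside of the round lift pad (24 mm wide below the ear, 28 mm above it) on the marked ear, 55 mm above the bench at rest, 5 mm above the lowered saddle. The ear's top is 66 mm, the pad's top 72 mm above the bench.
- platform (a joint): Tilt of the platform in rad about its hinge 290 mm behind the lift pad: 0 at rest on its feet, grows as the free edge rises; a full stroke under the pad gives about 0.03.
- handle: Loose pump handle, 0.12 kg, 134 mm long, standing upright in one of the holder's three holes. Origin at the centre of its lower tip, z along it to the top: steel shaft 14 mm thick to z = 70 mm (tip chamfered), round guard 34 mm wide from 70 to 74 mm, black grip 24 mm thick from 74 to 134 mm.
- holder: Fixed aluminium block 180 x 44 x 70 mm (x, y, z), origin at the centre of its underside, with three 17 mm holes, 60 mm deep, at x = -55, 0 and 55 mm. The rods stand on the holes' floors, 10 mm above the bench, and reach 144 mm.
- pestle: White pestle in another hole of the holder, 132 mm long, no guard; leave it. Origin at its lower tip.
- stirrer: Plain wooden rod, 14 mm thick, 132 mm long, in another hole of the holder; leave it. Origin at its lower tip.
- pot_a: Sample tube with cap, 34 mm wide, 86 mm high; origin under its centre. Leave it.
- pot_b: Second sample tube, the same as the first. Leave it.
- spectacles: Pair of spectacles standing on its lenses and arms, 150 x 140 x 50 mm; origin under the nose bridge. Leave it.
- slide_box: Flat box of slides, 90 x 180 x 33 mm, origin under its centre. Leave it.
- dish: Clear lidded dish, 94 mm wide, 17 mm high, origin under its centre. Leave it.

How it is judged:
By the outcome, as a careful person would: the job done as asked, in the order asked, and still so for the second after the job is handed in, while the arm keeps its last pose, push and grip.
It also fails if it takes over 56 s, if anything falls off the work surface, if the arm or the gripper's body presses on something with over 40 N, if the wrist force passes 120 N, or if a joint passes its speed limit or range.

## Robot

A 6-joint arm with a two-finger parallel gripper is mounted at the origin on the work surface. World frame = base frame: x ahead of the robot, y to its left, z up, the work surface at z = 0. Lengths are in m, angles in rad, forces in N, time in s.
With the tool pointing down it reaches from about 0.25 to 0.725 m from the base axis. Payload 4 kg.
Tool frame: the origin (TCP) lies midway between the tips of the shut fingers; the grasp point (between the pads) lies bot.pinch_z behind it (bot.pinch_z is the distance from the TCP to the grasp point, in m); z points along the fingers, y is the line along which they close (so a half turn about z gives the same grasp; the last joint's range is limited). The gripper opens to 85 mm and grips with 20 to 120 N. Pads are 22 mm wide; open, the fingers measure 114 mm over their backs; the gripper's body (76 mm by 85 mm) begins 54 mm behind the grasp point. The pads swing forward as they close: fully open they stand 13 mm farther back than shut.
Start: joints at [1.321, 0.241, 0.005, 1.335, 0, 1.571], TCP at [0.124, 0.484, 0.231] pointing down, gripper open.
Joint ranges: [-2.72, 2.72], [-1.05, 1.87], [-1.09, 1.28], [-1.99, 2.15], [-1.42, 1.44], [-3.14, 3.14]. Speed limits (rad/s): [2.79, 2.79, 3.14, 3.14, 3.14, 3.14].

## Interface

Orientations are given as a unit quaternion [x, y, z, w].
In Python, from workcell import bot, viewer gives the robot as it stands (bot), with the cameras (viewer).
- The arm moves only by the shell command python3 jog.py 'ROWS'. ROWS is a JSON list of rows, 1 to 10 of them, each of 7 numbers: a rotation vector rx, ry, rz in rad, then dx, dy, dz in m, then the finger opening in m; each row is the pose to reach, as a shift and turn from the pose commanded when the command began, along the tool's axes at that moment; what a row does not reach only later rows make up. A row lasts 1/8 s, in which the tool goes at most 0.0625 m and 0.188 rad, less where a joint would pass 70% of its speed; a pose out of reach is approached as far as the arm can. The fingers move at their own pace and stop on an object; the grip force is fixed at half the most. Time passes only in rows, so rows that do not move let the fingers close. It prints the time, the measured TCP pose, the force, the opening and the grip force at its end.
- bot.get_obs(): the state, without advancing time (a new reading comes with each control period).
- viewer.camera(name): name is "scene" or "side" or "wrist"; returns the picture (480x640x3 uint8, red, green, blue); there is no depth.
- viewer.calibration(name): a dict with "mtx" (3x3 intrinsics, pixels), "R" (3x3) and "t" (3): a world point X has camera coordinates R X + t. Camera axes: x right, y down, z forward; pixel columns grow to the right and rows downward; lengths in m; the calibration is good to about 2 mm. A picture is of the moment at which its call begins: read the wrist's pose just before it. calibration takes no time and is no camera call; for the wrist camera it gives the pose at the moment of the call.
- bot.job_done(): hands the job in; it is judged then, once.
The state is a dict: "clock": time; "joint_pos": joint angles; "joint_vel": joint speeds; "tau": joint torques, N m; "eef_pos": TCP position; "tool_rot": TCP orientation; "ft_force": force on the tool from outside, world axes, zero at the start; "ft_torque": the same for the moment, N m; "grip_width": finger opening in m; "grasp_force": force on a finger pad.
Only numpy, scipy, OpenCV 4.12 (cv2) and the standard library are available. Lean on these libraries where they do the work, as an engineer would, in place of code of your own. Each camera call takes 0.05 s, during which the arm holds its last target. There are 200 camera calls.

## Working session

There is one attempt and no reset: what is moved stays moved. The work goes in short steps, Python scripts to look and compute and a shell command to move; the robot and the scene stay as the last step left them, time stands still between calls to the robot, and variables do not carry over. Pictures are saved under pics/ and viewed, at most 13 in all, crops included, and the job is handed in when it is done.

```bash
ls; mkdir -p pics; python3 - <<'E'
from workcell import bot, viewer
import cv2,numpy as np
for n in ("scene","side"):
    im=viewer.camera(n); cv2.imwrite(f"pics/{n}0.png",im[:,:,::-1])
    c=viewer.calibration(n); print(n,c["mtx"].round(1).tolist(),(-c["R"].T@c["t"]).round(3),c["R"].round(2).tolist())
o=bot.get_obs(); print(o["clock"],o["eef_pos"],o["tool_rot"],o["grip_width"],bot.pinch_z)
im=viewer.camera("wrist"); cv2.imwrite("pics/wrist0.png",im[:,:,::-1])
E
```

```text
jog.py
pics
workcell.py
scene [[550.1, 0.0, 322.1], [0.0, 550.1, 237.9], [0.0, 0.0, 1.0]] [1.196 0.552 1.237] [[-0.66, 0.75, 0.01], [0.61, 0.54, -0.58], [-0.44, -0.38, -0.81]]
side [[478.0, 0.0, 308.9], [0.0, 478.0, 242.0], [0.0, 0.0, 1.0]] [-0.042 -0.824  0.667] [[0.82, -0.57, 0.01], [-0.27, -0.41, -0.87], [0.5, 0.71, -0.5]]
0.1 [0.12345997 0.48393389 0.23049111] [ 1.24566731e-01  9.92210783e-01 -9.38152589e-04 -1.10698839e-04] 0.08528715024977086 0.0187
```

View pics/scene0.png

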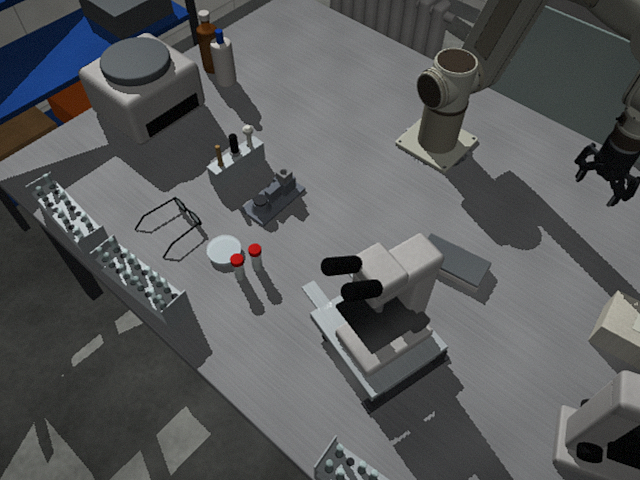

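View pics/side0.png

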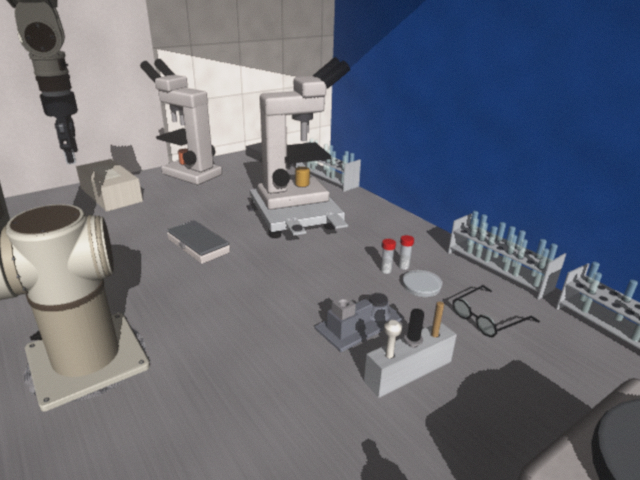

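```bash
cat > h.py <<'E'
from workcell import bot, viewer
import cv2,numpy as np
def ray(n,p,c=None):
    c=c or viewer.calibration(n); d=c["R"].T@np.linalg.inv(c["mtx"])@[p[0],p[1],1]
    return -c["R"].T@c["t"],d
def plane(n,p,z,c=None):
    o,d=ray(n,p,c); return o+d*(z-o[2])/d[2]
def tri(obs):   # [(name,pix,calib)] -> point, worst miss
    A=np.zeros((3,3));b=np.zeros(3);L=[]
    for n,p,c in obs:
        o,d=ray(n,p,c); d=d/np.linalg.norm(d); P=np.eye(3)-np.outer(d,d); A+=P;b+=P@o;L.append((P,o))
    X=np.linalg.solve(A,b); return X,max(np.linalg.norm(P@(X-o)) for P,o in L)
def crop(im,x,y,w,h,s): return cv2.resize(im[y:y+h,x:x+w],None,fx=s,fy=s,interpolation=cv2.INTER_CUBIC)
def proj(n,X,c=None):
    c=c or viewer.calibration(n); q=c["mtx"]@(c["R"]@X+c["t"]); return q[:2]/q[2]
E
python3 - <<'E'
from h import *
s=cv2.imread("pics/scene0.png");d=cv2.imread("pics/side0.png")
a=np.hstack([crop(s,200,120,133,100,3),crop(s,290,270,133,100,3)])
b=np.hstack([crop(d,305,280,160,120,2.5),crop(d,235,170,133,100,3)[:300,:398]]) if 0 else np.hstack([crop(d,310,290,133,100,3),crop(d,240,170,133,100,3)])
cv2.imwrite("pics/c1.png",np.vstack([a,b]))
E
```

```text
(no output)
```

View pics/c1.png

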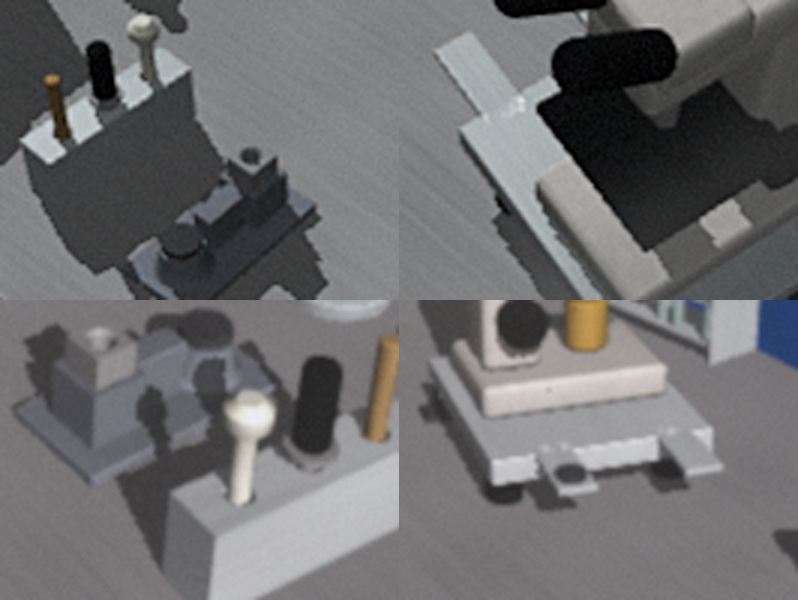

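```bash
python3 - <<'E'
from h import *
for k,a,b in [("mouth",(283.3,171.7),(342.7,303.3)),("saddle",(261,200),(379.3,299.3)),("handle",(232.3,135.7),(417.3,310.7)),
 ("earcor1",(302.7,286.7),(347.7,224.3)),("earcor2",(314.7,281),(334.7,227.7))]:
    X,e=tri([("scene",a,None),("side",b,None)]); print(k,X.round(4),round(e,4))
print("pad",plane("side",(297,227.5),.072))
for p in [(296.7+0,234),(315-0,232)]: print(plane("side",p,.066))
E
```

```text
mouth [ 0.462  -0.2215  0.0784] 0.0009
saddle [ 0.5626 -0.2187  0.0456] 0.0025
handle [ 0.5013 -0.3791  0.1446] 0.0001
earcor1 [0.701  0.0667 0.0655] 0.0023
earcor2 [0.666  0.0768 0.0607] 0.001
pad [0.57053074 0.11539299 0.072     ]
[0.55619595 0.0949567  0.066     ]
[0.60244771 0.07752675 0.066     ]
```

View pics/wrist0.png

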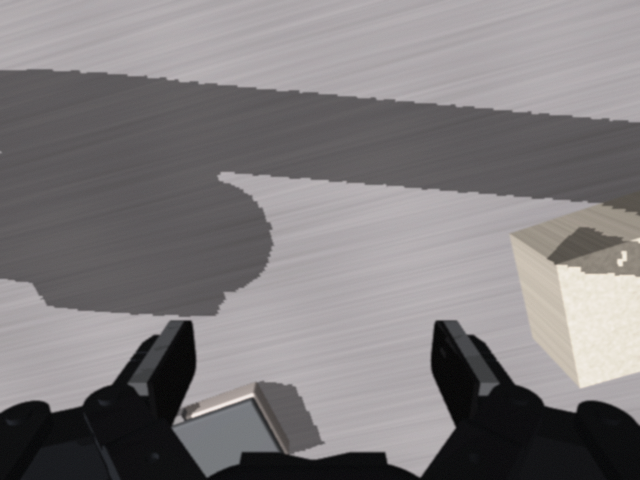

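```bash
cat >> h.py <<'E'
from scipy.spatial.transform import Rotation as Ro
def down(yaw):  # tool pointing down, tool y axis at given yaw (rad)
    y=np.array([np.cos(yaw),np.sin(yaw),0]); z=np.array([0,0,-1.]); return np.column_stack([np.cross(y,z),y,z])
def go(p,yaw):
    o=bot.get_obs(); R=Ro.from_quat(o["tool_rot"]).as_matrix(); G=down(yaw)
    d=R.T@(np.asarray(p)-o["eef_pos"]); rv=Ro.from_matrix(R.T@G).as_rotvec()
    print("rows",rv.round(4),d.round(4),"dist",round(np.linalg.norm(d),3),"yaw",np.degrees(np.arctan2(R[1,1],R[0,1])).round(2),"t",round(o["clock"],2),"joints",o["joint_pos"].round(2),"F",o["ft_force"].round(1),"tcp",o["eef_pos"].round(4),"grip",round(o["grip_width"],4))
E
python3 - <<'E'
from h import *
c=viewer.calibration("wrist");o=bot.get_obs();R=Ro.from_quat(o["tool_rot"]).as_matrix()
print(c["mtx"].round(0).tolist(), (R.T@(-c["R"].T@c["t"]-o["eef_pos"])).round(3), (c["R"]@R).round(3).tolist())
go([.44,-.06,.30],np.radians(-16)); go([.44,-.06,.30],np.radians(164))
E
```

```text
[[412.0, 0.0, 313.0], [0.0, 412.0, 242.0], [0.0, 0.0, 1.0]] [ 0.081  0.001 -0.142] [[-0.001, 1.0, -0.001], [-0.949, -0.001, -0.314], [-0.314, 0.0, 0.949]]
rows [-1.2000e-03  1.3000e-03  1.6002e+00] [-0.4412 -0.449  -0.0687] dist 0.633 yaw 75.69 t 0.15 joints [1.32 0.24 0.   1.34 0.   1.57] F [-0.2  0.4 -0.4] tcp [0.1235 0.484  0.2306] grip 0.0855
rows [-1.2000e-03 -1.2000e-03 -1.5414e+00] [-0.4412 -0.449  -0.0687] dist 0.633 yaw 75.69 t 0.15 joints [1.32 0.24 0.   1.34 0.   1.57] F [-0.2  0.4 -0.4] tcp [0.1235 0.484  0.2306] grip 0.0855
```

```bash
python3 - <<'E'
from h import *
go([.53,0,.30],np.radians(-16))
E
```

```text
rows [-1.2000e-03  1.3000e-03  1.6002e+00] [-0.5136 -0.3686 -0.0688] dist 0.636 yaw 75.69 t 0.15 joints [1.32 0.24 0.   1.34 0.   1.57] F [-0.2  0.4 -0.4] tcp [0.1235 0.484  0.2306] grip 0.0855
```

```bash
python3 jog.py '[[0,0,1.6,-0.51,-0.37,-0.07,0.085],[0,0,1.6,-0.51,-0.37,-0.07,0.085],[0,0,1.6,-0.51,-0.37,-0.07,0.085],[0,0,1.6,-0.51,-0.37,-0.07,0.085],[0,0,1.6,-0.51,-0.37,-0.07,0.085],[0,0,1.6,-0.51,-0.37,-0.07,0.085],[0,0,1.6,-0.51,-0.37,-0.07,0.085],[0,0,1.6,-0.51,-0.37,-0.07,0.085],[0,0,1.6,-0.51,-0.37,-0.07,0.085],[0,0,1.6,-0.51,-0.37,-0.07,0.085]]'; python3 - <<'E'
from h import *
import pickle
go([.53,0,.30],np.radians(-16))
c=viewer.calibration("wrist"); im=viewer.camera("wrist")[:,:,::-1]; cv2.imwrite("pics/w1.png",im); pickle.dump(c,open("w1.pkl","wb"))
print(proj("wrist",np.array([.57,.115,.072]),c))
E
```

```text
clock: 1.4
eef_pos: [0.5215, 0.0049, 0.3003]
tool_rot: [0.799, 0.602, 0.0, -0.0]
ft_force: [0.1, 1.1, 0.6]
grip_width: 0.0847
grasp_force: 0.0
rows [-0.0002 -0.0003 -0.0007] [-0.0024  0.0095  0.0003] dist 0.01 yaw -16.04 t 1.4 joints [0.01 0.27 0.22 1.52 0.   1.86] F [0.1 1.1 0.6] tcp [0.5215 0.0049 0.3003] grip 0.0847
[332.79965164  57.37997285]
```

View pics/w1.png

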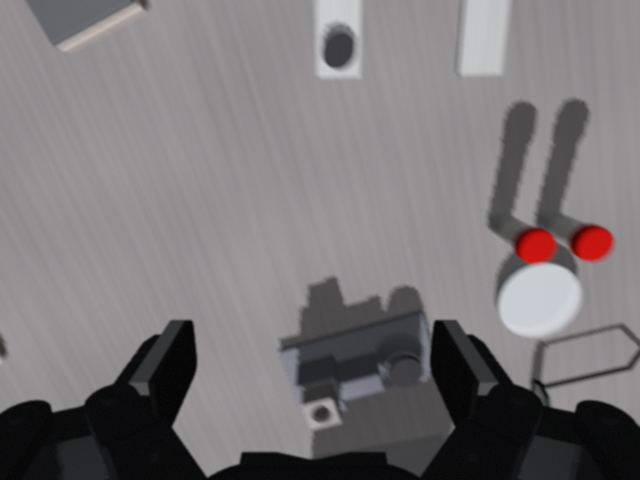

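```bash
python3 - <<'E'
from h import *
import pickle
c=pickle.load(open("w1.pkl","rb")); im=cv2.imread("pics/w1.png"); g=im.max(2)
m=(g[10:80,310:366]<110).astype(np.uint8); n,l,s,ce=cv2.connectedComponentsWithStats(m); i=1+s[1:,4].argmax(); print(s[i],ce[i]+[310,10])
P=ce[i]+[310,10]
m2=(g[10:80,310:366]<75).astype(np.uint8);ys,xs=np.nonzero(m2);print("dark",len(xs),xs.mean()+310,ys.mean()+10,xs.min()+310,xs.max()+310,ys.min()+10,ys.max()+10)
w=lambda p,z:plane("wrist",p,z,c)
X,e=tri([("wrist",P,c),("side",(297,227.5),None)]);print("pad tri",X.round(4),e, "plane",w(P,.072).round(4))
a,b,d,f=[w(p,.066) for p in [(316,77),(361,78),(458,74.5),(503,76)]]
print("ears",a,b,d,f,np.linalg.norm(a-b)); 
v=f-a; print("yaw inst x", np.degrees(np.arctan2(v[0],-v[1])), np.linalg.norm(v))
t=w((316,5),.066);t2=w((361,5),.066);print("side edges yaw",[np.degrees(np.arctan2(*(q)[[1,0]])) for q in (t-a,t2-b)])
M,e1=tri([("wrist",(321,413),c),("scene",(283.3,171.7),None),("side",(342.7,303.3),None)])
S,e2=tri([("wrist",(403,369),c),("scene",(261,200),None),("side",(379.3,299.3),None)])
print("mouth",M,e1,w((321,413),.08),"saddle",S,e2,w((403,369),.05))
D=S-M;print(np.linalg.norm(D[:2]),np.degrees(np.arctan2(D[1],D[0])))
print("pots",w((536,245),.086),w((592,243),.086),"dish",w((539,300),.017),"box",w((150,5),.033))
q=[w(p,.01) for p in [(283,348),(420,316)]];D=q[1]-q[0];print("base edge",q,np.degrees(np.arctan2(D[1],D[0])),np.linalg.norm(D))
E
```

```text
[ 14  20  30  38 898] [337.96436526  48.09020045]
dark 673 338.3105497771174 49.56463595839524 326 351 34 65
pad tri [0.5755 0.1215 0.0679] 0.0008735833748648205 plane [0.5759 0.1206 0.072 ]
ears [0.55265903 0.10470328 0.066     ] [0.58925162 0.09330902 0.066     ] [0.66906235 0.07313609 0.066     ] [0.70560752 0.0613473  0.066     ] 0.03832553796630228
yaw inst x 74.17367388843148 0.15897478619886005
side edges yaw [np.float64(74.01841004271816), np.float64(75.98098015770854)]
mouth [ 0.46309692 -0.2214494   0.07850672] 0.001680496962721009 [ 0.46496718 -0.22068939  0.08      ] saddle [ 0.56294712 -0.21809178  0.04519461] 0.002690786474802218 [ 0.56285857 -0.21341903  0.05      ]
0.09990663583207465 1.9259366881448092
pots [ 0.70610622 -0.08964188  0.086     ] [ 0.75542644 -0.10187211  0.086     ] dish [ 0.73318206 -0.19084861  0.017     ] box [0.42920931 0.20387452 0.033     ]
base edge [array([ 0.43162323, -0.17420523,  0.01      ]), array([ 0.59947843, -0.17751868,  0.01      ])] -1.1308693880118186 0.16788789651118807
```

```bash
python3 - <<'E'
from h import *
go([.513,-.2195,.22],np.radians(-89))
E
```

```text
rows [6.3000e-03 2.0000e-04 1.2677e+00] [-0.2131  0.0487  0.0808] dist 0.233 yaw -16.36 t 1.45 joints [ 0.    0.27  0.23  1.52 -0.    1.86] F [ 5.4 -2.9  1.4] tcp [ 0.5261 -0.001   0.2998] grip 0.0852
```

```bash
python3 jog.py '[[0,0,1.268,-0.213,0.049,0.08,0.085],[0,0,1.268,-0.213,0.049,0.08,0.085],[0,0,1.268,-0.213,0.049,0.08,0.085],[0,0,1.268,-0.213,0.049,0.08,0.085],[0,0,1.268,-0.213,0.049,0.08,0.085],[0,0,1.268,-0.213,0.049,0.08,0.085],[0,0,1.268,-0.213,0.049,0.08,0.085],[0,0,1.268,-0.213,0.049,0.08,0.085],[0,0,1.268,-0.213,0.049,0.08,0.085]]' | head -2; python3 - <<'E'
from h import *
import pickle
go([.513,-.2195,.22],np.radians(-89))
c=viewer.calibration("wrist"); im=viewer.camera("wrist")[:,:,::-1]; cv2.imwrite("pics/w2.png",im); pickle.dump(c,open("w2.pkl","wb"))
E
```

```text
clock: 2.58
eef_pos: [0.5089, -0.2113, 0.2201]
rows [-0.0002  0.0005  0.0085] [0.0039 0.0083 0.0001] dist 0.009 yaw -88.51 t 2.58 joints [-0.39  0.35  0.12  1.35 -0.    2.72] F [-0.5  0.3 -0.6] tcp [ 0.5089 -0.2113  0.2201] grip 0.0852
```

View pics/w2.png

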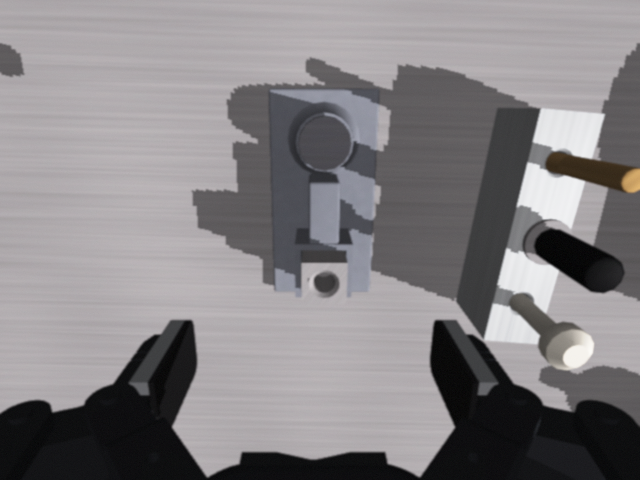

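```bash
python3 - <<'E'
from h import *
import pickle
c=pickle.load(open("w2.pkl","rb"));c1=pickle.load(open("w1.pkl","rb"))
w=lambda p,z:plane("wrist",p,z,c)
M,e1=tri([("wrist",(325,283),c),("wrist",(321,413),c1),("scene",(283.3,171.7),None),("side",(342.7,303.3),None)])
S,e2=tri([("wrist",(324,142),c),("wrist",(403,369),c1),("scene",(261,200),None),("side",(379.3,299.3),None)])
print("M",M,e1,w((325,283),.08),"S",S,e2,w((324,142),.05))
D=w((324,142),.05)-w((325,283),.08);print(np.linalg.norm(D[:2]),np.degrees(np.arctan2(D[1],D[0])))
W=[w(p,.054) for p in [(310,182),(339,182),(311,241),(340,241)]];print("web",np.mean(W,0),np.round(W,4).tolist())
E=[w(p,.01) for p in [(270,90),(379,90)]];print("base end",E,np.linalg.norm(E[0]-E[1]))
H,e=tri([("wrist",(606,274),c),("scene",(232.3,135.7),None),("side",(417.3,310.7),None)]);print("H",H,e,w((606,274),.144))
print("holes",w((563,160),.07),w((546,241),.07),w((522,305),.07))
E
```

```text
M [ 0.46321257 -0.22107717  0.07860819] 0.0016514948745693834 [ 0.46388221 -0.22040358  0.08      ] S [ 0.56321499 -0.21774065  0.04527415] 0.002751807322260549 [ 0.5641068  -0.21706357  0.05      ]
0.10028022349118014 1.9086868108215052
web [ 0.51172967 -0.21948052  0.054     ] [[0.5348, -0.2074, 0.054], [0.5354, -0.2292, 0.054], [0.4881, -0.2092, 0.054], [0.4887, -0.2321, 0.054]]
base end [array([ 0.60045383, -0.17341992,  0.01      ]), array([ 0.60261607, -0.2609576 ,  0.01      ])] 0.0875643823261415
H [ 0.50170973 -0.37879969  0.14428862] 0.0005924838707222688 [ 0.50213061 -0.37855143  0.144     ]
holes [ 0.55761087 -0.38451461  0.07      ] [ 0.49776493 -0.38473448  0.07      ] [ 0.44444389 -0.3766114   0.07      ]
```

```bash
python3 - <<'E'
from h import *
go([.5137,-.2188,.026],np.radians(-88.2))
E
```

```text
rows [-0.0001  0.0003 -0.0058] [0.0046 0.0076 0.1942] dist 0.194 yaw -88.53 t 2.62 joints [-0.39  0.35  0.12  1.35 -0.    2.72] F [ 1.3 -0.6 -1. ] tcp [ 0.509  -0.2113  0.2202] grip 0.085
```

```bash
python3 jog.py '[[0,0,-0.006,0.0045,0.0075,0.05,0.085],[0,0,-0.006,0.0045,0.0075,0.11,0.085],[0,0,-0.006,0.0045,0.0075,0.16,0.085],[0,0,-0.006,0.0045,0.0075,0.194,0.085],[0,0,-0.006,0.0045,0.0075,0.194,0.03],[0,0,-0.006,0.0045,0.0075,0.194,0.01],[0,0,-0.006,0.0045,0.0075,0.194,0.01],[0,0,-0.006,0.0045,0.0075,0.194,0.01],[0,0,-0.006,0.0045,0.0075,0.194,0.01]]'; python3 - <<'E'
from h import *
go([.5137,-.2188,.026],np.radians(-88.2))
E
```

```text
clock: 3.75
eef_pos: [0.5155, -0.2194, 0.0286]
tool_rot: [1.0, 0.015, 0.002, 0.001]
ft_force: [-0.5, 0.4, 7.5]
grip_width: 0.0229
grasp_force: 62.8
rows [ 0.0015 -0.0043 -0.0013] [-0.0018 -0.0007  0.0026] dist 0.003 yaw -88.28 t 3.75 joints [-0.4   0.52 -0.14  0.9   0.    2.71] F [-0.5  0.4  7.5] tcp [ 0.5155 -0.2194  0.0286] grip 0.0229
```

```bash
python3 jog.py '[[0,0,0,0,0,-0.02,0.01],[0,0,0,0,0,-0.035,0.01],[0,0,0,0,0,-0.035,0.01]]'; python3 - <<'E'
from h import *
go([.538,-.015,.06],np.radians(-16))
E
```

```text
clock: 4.12
eef_pos: [0.5145, -0.2192, 0.0622]
tool_rot: [1.0, 0.015, 0.001, 0.0]
ft_force: [0.8, -0.6, -8.1]
grip_width: 0.0232
grasp_force: 61.0
rows [ 2.0000e-03 -1.0000e-03 -1.2617e+00] [ 0.0296 -0.2035  0.002 ] dist 0.206 yaw -88.29 t 4.12 joints [-0.4   0.48 -0.11  0.98 -0.    2.71] F [ 0.8 -0.6 -8.1] tcp [ 0.5145 -0.2192  0.0622] grip 0.0232
```

```bash
python3 jog.py '[[0,0,-0.17,0.004,-0.03,0,0.01],[0,0,-0.35,0.009,-0.06,0,0.01],[0,0,-0.53,0.013,-0.09,0,0.01],[0,0,-0.71,0.018,-0.12,0,0.01],[0,0,-0.89,0.022,-0.15,0,0.01],[0,0,-1.07,0.026,-0.18,0,0.01],[0,0,-1.24,0.03,-0.203,0,0.01],[0,0,-1.2617,0.03,-0.203,0.01,0.01],[0,0,-1.2617,0.03,-0.203,0.02,0.01],[0,0,-1.2617,0.03,-0.203,0.02,0.01]]'; python3 - <<'E'
from h import *
go([.5632,.0731,.031],np.radians(-16))
import pickle
c=viewer.calibration("wrist"); im=viewer.camera("wrist")[:,:,::-1]; cv2.imwrite("pics/w3.png",im); pickle.dump(c,open("w3.pkl","wb"))
im=viewer.camera("side")[:,:,::-1]; cv2.imwrite("pics/s3.png",im)
cv2.imwrite("pics/c3.png",np.hstack([cv2.imread("pics/w3.png")[:, 120:520],crop(im,240,170,133,160,3)]))
E
```

```text
clock: 5.38
eef_pos: [0.5357, -0.0158, 0.0394]
tool_rot: [0.799, 0.601, -0.002, -0.001]
ft_force: [-0.6, -0.2, -7.9]
grip_width: 0.0234
grasp_force: 60.8
rows [-0.0042  0.0014 -0.0018] [0.093  0.0018 0.0083] dist 0.093 yaw -16.11 t 5.38 joints [-0.03  0.47 -0.19  0.91 -0.    1.82] F [-0.6 -0.2 -7.9] tcp [ 0.5357 -0.0158  0.0394] grip 0.0234
```

View pics/c3.png

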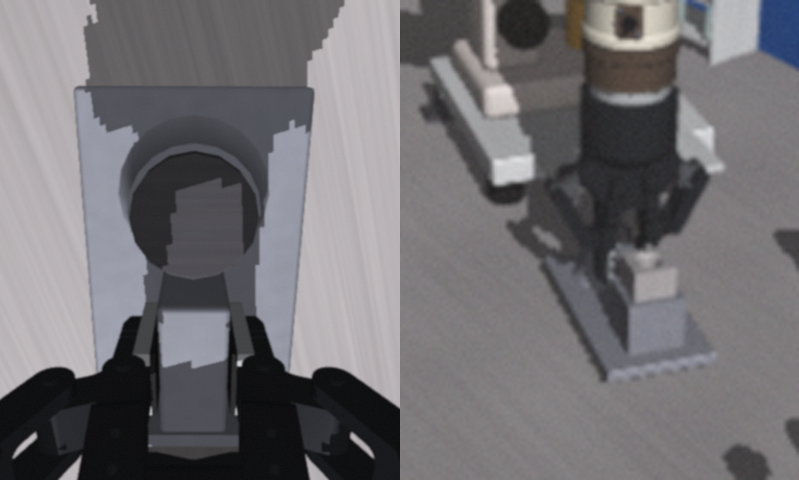

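```bash
python3 - <<'E'
from h import *
import pickle
c=pickle.load(open("w3.pkl","rb"));im=cv2.imread("pics/w3.png")
o=bot.get_obs();R=Ro.from_quat(o["tool_rot"]).as_matrix()
S=plane("wrist",(315,212),.061,c);k=R.T@(S-o["eef_pos"]);print(S,k)
E=[plane("wrist",p,.021,c) for p in [(197,88),(433,88)]];print(np.linalg.norm(E[0]-E[1]),np.degrees(np.arctan2(*(E[0]-E[1])[[1,0]])), R.T@((E[0]+E[1])/2-o["eef_pos"]))
k[2]=0; t=np.array([.5765,.1195,0])-down(np.radians(-16))@k; print(t); go([t[0],t[1],.0315],np.radians(-16))
E
```

```text
[0.55044408 0.03302507 0.061     ] [ 0.05061521 -0.00087111 -0.02021942]
0.08626557043351574 163.8136562277384 [ 0.0871163  -0.00087866  0.01976581]
[0.56338592 0.07060543 0.        ]
rows [-0.0011  0.0004 -0.0018] [0.0903 0.0012 0.0093] dist 0.091 yaw -16.1 t 5.47 joints [-0.03  0.47 -0.19  0.91 -0.    1.82] F [ 0.8 -0.6 -8. ] tcp [ 0.5372 -0.0158  0.0408] grip 0.0227
```

```bash
python3 jog.py '[[0,0,0,0.015,0.001,0.005,0.01],[0,0,0,0.03,0.001,0.009,0.01],[0,0,0,0.03,0.001,0.009,0.01]]'; python3 - <<'E'
from h import *
go([.5633,.0717,.0295],np.radians(-16))
E
```

```text
clock: 5.85
eef_pos: [0.5472, 0.0151, 0.032]
tool_rot: [0.798, 0.603, 0.0, -0.0]
ft_force: [0.1, 0.4, -9.4]
grip_width: 0.0228
grasp_force: 61.0
rows [-0.0002 -0.0004  0.0022] [0.0588 0.     0.0025] dist 0.059 yaw -15.87 t 5.85 joints [ 0.03  0.5  -0.17  0.9   0.    1.88] F [ 0.1  0.4 -9.4] tcp [0.5472 0.0151 0.032 ] grip 0.0228
```

```bash
python3 jog.py '[[0,0,0.001,0.002,0,0.0015,0.01],[0,0,0.001,0.02,0,0.0015,0.01],[0,0,0.001,0.04,0,0.0015,0.01],[0,0,0.001,0.059,0,0.0015,0.01],[0,0,0.001,0.059,0,0.0015,0.01],[0,0,0.001,0.059,0,0.004,0.01],[0,0,0.001,0.059,0,0.004,0.01]]'; python3 - <<'E'
from h import *
go([.5633,.0717,.0295],np.radians(-16))
E
```

```text
clock: 6.72
eef_pos: [0.5635, 0.0704, 0.0287]
tool_rot: [0.799, 0.601, 0.001, -0.0]
ft_force: [0.4, 1.5, -5.6]
grip_width: 0.023
grasp_force: 61.5
rows [ 0.0005 -0.001  -0.0011] [ 0.0012 -0.0005 -0.0008] dist 0.002 yaw -16.06 t 6.72 joints [ 0.12  0.54 -0.12  0.92  0.    1.98] F [ 0.4  1.5 -5.6] tcp [0.5635 0.0704 0.0287] grip 0.023
```

```bash
python3 jog.py '[[0,0,0,0.001,0,0.0015,0.01],[0,0,0,0.001,0,0.0015,0.01]]'; python3 - <<'E'
from h import *
import pickle
go([.5633,.0717,.0295],np.radians(-16))
c=viewer.calibration("wrist"); im=viewer.camera("wrist")[:,:,::-1]; cv2.imwrite("pics/w4.png",im); pickle.dump(c,open("w4.pkl","wb"))
E
```

```text
clock: 6.98
eef_pos: [0.5635, 0.0704, 0.0286]
tool_rot: [0.799, 0.601, 0.0, 0.0]
ft_force: [-4.6, -0.8, 5.2]
grip_width: 0.0232
grasp_force: 62.8
rows [ 0.001   0.0002 -0.0018] [ 0.0012 -0.0006 -0.0009] dist 0.002 yaw -16.11 t 6.97 joints [ 0.12  0.54 -0.12  0.92 -0.    1.98] F [-4.6 -0.8  5.2] tcp [0.5635 0.0704 0.0286] grip 0.0232
```

View pics/w4.png

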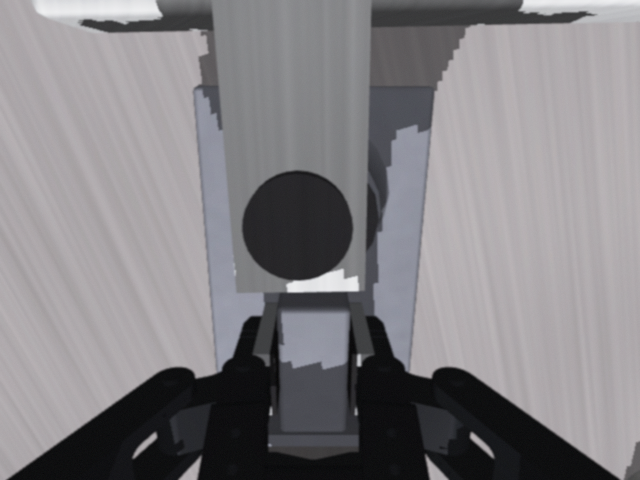

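```bash
python3 - <<'E'
from h import *
import pickle
c=pickle.load(open("w4.pkl","rb"));im=cv2.imread("pics/w4.png")
m=(im[150:290,232:366].max(2)<60).astype(np.uint8);n,l,s,ce=cv2.connectedComponentsWithStats(m);i=1+s[1:,4].argmax();print(s[i],ce[i]+[232,150])
o=bot.get_obs();R=Ro.from_quat(o["tool_rot"]).as_matrix()
P=plane("wrist",(298,225),.072,c);print(P,R.T@(P-o["eef_pos"]))
q=[plane("wrist",p,.072,c) for p in [(243,225),(353,225)]];print(np.linalg.norm(q[0]-q[1]))
a,b=[plane("wrist",p,.066,c) for p in [(236,291),(365,291)]];print(a,b,np.linalg.norm(a-b),R.T@((a+b)/2-o["eef_pos"]))
v=a-b;print("inst yaw",np.degrees(np.arctan2(v[1],v[0]))-90)
# saddle in tool as per picture 3
E

```

```text
[  11   21  109  108 9268] [297.25410013 225.29197238]
[0.57446362 0.12253296 0.072     ] [ 0.05310453 -0.00387724 -0.04339511]
0.027437743039728377
[0.55160172 0.10743786 0.066     ] [0.58618795 0.09739094 0.066     ] 0.03601594149131783 [ 0.03223143 -0.00365298 -0.03739249]
inst yaw 73.80200229255584
```

```bash
python3 jog.py '[[0,0,0,0,0,-0.004,0.01],[0,0,0,0.003,-0.003,-0.004,0.01],[0,0,0,0.003,-0.003,-0.004,0.01],[0,0,0,0.003,-0.003,0,0.01],[0,0,0,0.003,-0.003,0,0.01]]'; python3 - <<'E'
from h import *
import pickle
go([.5633,.0717,.0295],np.radians(-16))
c=viewer.calibration("wrist"); im=viewer.camera("wrist")[:,:,::-1]; cv2.imwrite("pics/w5.png",im)
o=bot.get_obs();R=Ro.from_quat(o["tool_rot"]).as_matrix()
m=(im[130:300,232:366].max(2)<60).astype(np.uint8);n,l,s,ce=cv2.connectedComponentsWithStats(m);i=1+s[1:,4].argmax();p=ce[i]+[232,130];print(s[i],p)
print(R.T@(plane("wrist",p,.072,c)-o["eef_pos"]))
E
```

```text
clock: 7.65
eef_pos: [0.5614, 0.0749, 0.0286]
tool_rot: [0.799, 0.601, 0.0, 0.0]
ft_force: [-5.2, -1.1, 6.9]
grip_width: 0.0226
grasp_force: 63.0
rows [ 0.0006 -0.0004 -0.001 ] [-0.0025  0.0027 -0.0009] dist 0.004 yaw -16.06 t 7.65 joints [ 0.13  0.53 -0.12  0.92  0.    1.98] F [-5.2 -1.1  6.9] tcp [0.5614 0.0749 0.0286] grip 0.0226
[  25   56  108  106 9020] [310.21219512 238.84567627]
[ 0.04946104 -0.00084164 -0.04334689]
```

```bash
python3 jog.py '[[0,0,0,0,0,0,0.06],[0,0,0,0,0,0,0.07],[0,0,0,0,0,0,0.07],[0,0,0,0,0,-0.03,0.07],[0,0,0,0,0,-0.08,0.07],[0,0,0,0,0,-0.14,0.07],[0,0,0,0,0,-0.2,0.07],[0,0,0,0,0,-0.23,0.07],[0,0,0,0,0,-0.23,0.07]]'; python3 - <<'E'
from h import *
import pickle
go([.501,-.29,.25],np.radians(-88))
c=viewer.calibration("wrist"); im=viewer.camera("wrist")[:,:,::-1]; cv2.imwrite("pics/w6.png",im); pickle.dump(c,open("w6.pkl","wb"))
sd=viewer.camera("side")[:,:,::-1];cv2.imwrite("pics/c6.png",np.hstack([crop(im,160,0,320,480,1.25),crop(sd,240,170,100,150,4)]))
E
```

```text
clock: 8.82
eef_pos: [0.5633, 0.0751, 0.2601]
tool_rot: [0.799, 0.601, 0.003, 0.002]
ft_force: [0.7, -0.2, -0.6]
grip_width: 0.0699
grasp_force: 0.0
rows [ 0.0039 -0.0066  1.2556] [-0.3681  0.0411  0.0093] dist 0.37 yaw -16.06 t 8.82 joints [ 0.13  0.36  0.25  1.45 -0.    1.98] F [ 0.7 -0.2 -0.6] tcp [0.5633 0.0751 0.2601] grip 0.0699
```

View pics/c6.png

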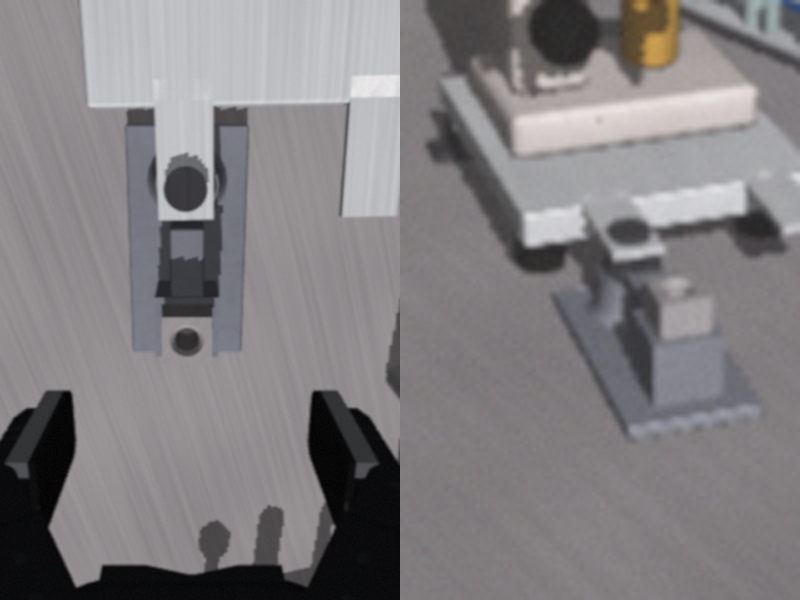

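```bash
python3 - <<'E'
from h import *
import pickle
c=pickle.load(open("w6.pkl","rb"))
M,e=tri([("wrist",(309.6,272.8),c),("side",(309.5,241),None)]);print(M,e,plane("wrist",(309.6,272.8),.08,c))
P=plane("wrist",(160+185/1.25,188/1.25),.072,c);print("pad",P)
D=P-plane("wrist",(309.6,272.8),.08,c);print(np.linalg.norm(D[:2]),np.degrees(np.arctan2(D[1],D[0])))
go([.502,-.379,.27],np.radians(-88))
E
```

```text
[0.54762017 0.02509607 0.08056938] 0.0008351591201462926 [0.54685461 0.02533774 0.08      ]
pad [0.57387354 0.12237326 0.072     ]
0.10072693974319002 74.44047052548868
rows [-4.0000e-04  7.0000e-04  1.2556e+00] [-0.4525  0.0686 -0.0139] dist 0.458 yaw -16.06 t 8.93 joints [ 0.13  0.37  0.24  1.45 -0.    1.98] F [-0.5  0.4 -0.1] tcp [0.5612 0.0748 0.256 ] grip 0.07
```

```bash
python3 jog.py '[[0,0,1.256,-0.4525,0.0686,-0.014,0.07],[0,0,1.256,-0.4525,0.0686,-0.014,0.07],[0,0,1.256,-0.4525,0.0686,-0.014,0.07],[0,0,1.256,-0.4525,0.0686,-0.014,0.07],[0,0,1.256,-0.4525,0.0686,-0.014,0.07],[0,0,1.256,-0.4525,0.0686,-0.014,0.07],[0,0,1.256,-0.4525,0.0686,-0.014,0.07],[0,0,1.256,-0.4525,0.0686,-0.014,0.07],[0,0,1.256,-0.4525,0.0686,-0.014,0.07],[0,0,1.256,-0.4525,0.0686,-0.014,0.07]]'; python3 - <<'E'
from h import *
import pickle
go([.502,-.379,.27],np.radians(-88))
c=viewer.calibration("wrist"); im=viewer.camera("wrist")[:,:,::-1]; cv2.imwrite("pics/w7.png",im); pickle.dump(c,open("w7.pkl","wb"))
E
```

```text
clock: 10.18
eef_pos: [0.5019, -0.3777, 0.2692]
tool_rot: [1.0, 0.018, -0.001, -0.001]
ft_force: [-0.5, -1.2, -0.1]
grip_width: 0.0701
grasp_force: 0.0
rows [-0.0024  0.0021  0.0005] [ 0.      0.0013 -0.0008] dist 0.002 yaw -87.97 t 10.18 joints [-0.65  0.5   0.49  1.56  0.    2.46] F [-0.5 -1.2 -0.1] tcp [ 0.5019 -0.3777  0.2692] grip 0.0701
```

View pics/w7.png

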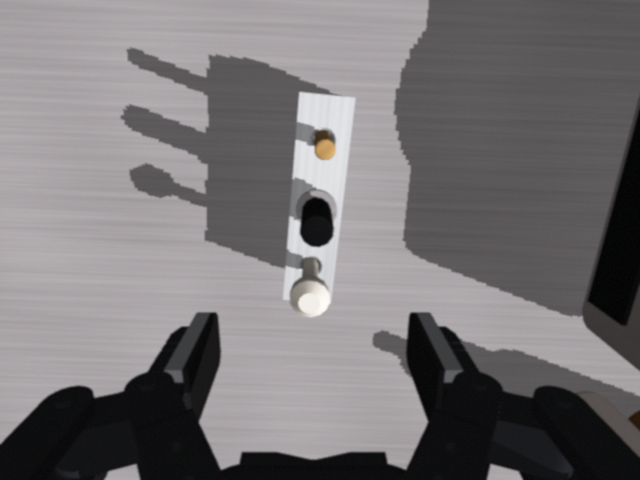

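```bash
python3 - <<'E'
from h import *
import pickle
c=pickle.load(open("w7.pkl","rb"));c2=pickle.load(open("w2.pkl","rb"))
w=lambda p,z:plane("wrist",p,z,c)
print("top",w((317,231),.144),"guard",w((317.5,206),.084),"wood",w((325.5,149),.142),"pestle",w((311,300),.142))
print(tri([("wrist",(317,231),c),("wrist",(606,274),c2),("scene",(232.3,135.7),None),("side",(417.3,310.7),None)]))
a,b=w((327,95),.07),w((308,300),.07);D=a-b;print("holder",(a+b)/2,np.linalg.norm(D),np.degrees(np.arctan2(D[1],D[0])))
go([.502,-.379,.0985],np.radians(-90))
E
```

```text
top [ 0.50162591 -0.37920067  0.144     ] guard [ 0.50461235 -0.37985182  0.084     ] wood [ 0.55613836 -0.38264359  0.142     ] pestle [ 0.44869566 -0.37683177  0.142     ]
(array([ 0.50166938, -0.37894923,  0.14423247]), np.float64(0.0006212887800027019))
holder [ 0.50146486 -0.37942049  0.07      ] 0.1778802304266757 -3.055763136675853
rows [-0.0016  0.0014  0.0362] [-1.000e-04  1.900e-03  1.714e-01] dist 0.171 yaw -87.93 t 10.22 joints [-0.64  0.5   0.49  1.56  0.    2.46] F [ 0.4  0.2 -0.6] tcp [ 0.5023 -0.3774  0.2699] grip 0.0697
```

```bash
python3 jog.py '[[0,0,0,0,0.0018,0.05,0.07],[0,0,0,0,0.0018,0.1,0.07],[0,0,0,0,0.0018,0.15,0.07],[0,0,0,0,0.0018,0.17,0.07],[0,0,0,0,0.0018,0.17,0.01],[0,0,0,0,0.0018,0.17,0.01],[0,0,0,0,0.0018,0.17,0.01],[0,0,0,0,0.0018,0.17,0.01]]'; python3 - <<'E'
from h import *
go([.502,-.379,.30],np.radians(-90))
E
```

```text
clock: 11.22
eef_pos: [0.5034, -0.3811, 0.103]
tool_rot: [1.0, 0.017, 0.002, 0.001]
ft_force: [0.5, 2.3, 6.2]
grip_width: 0.0224
grasp_force: 58.9
rows [ 0.0016 -0.0034  0.0348] [-0.0007 -0.0018 -0.197 ] dist 0.197 yaw -88.01 t 11.22 joints [-0.65  0.57  0.17  1.16  0.    2.46] F [0.5 2.3 6.2] tcp [ 0.5034 -0.3811  0.103 ] grip 0.0224
```

```bash
python3 jog.py '[[0,0,0,0,0,-0.03,0.01],[0,0,0,0,0,-0.07,0.01],[0,0,0,0,0,-0.12,0.01],[0,0,0,0,0,-0.13,0.01],[0,0,0,0,0,-0.13,0.01]]'; python3 - <<'E'
from h import *
go([.547,.0253,.225],np.radians(-16))
E
```

```text
clock: 11.85
eef_pos: [0.5023, -0.3811, 0.2312]
tool_rot: [1.0, 0.017, 0.001, 0.001]
ft_force: [-0.8, -0.6, -1.2]
grip_width: 0.0228
grasp_force: 59.3
rows [ 1.5000e-03 -2.0000e-04 -1.2573e+00] [ 0.0586 -0.4046  0.0059] dist 0.409 yaw -88.04 t 11.85 joints [-0.65  0.51  0.4   1.46 -0.    2.46] F [-0.8 -0.6 -1.2] tcp [ 0.5023 -0.3811  0.2312] grip 0.0228
```

```bash
python3 jog.py '[[0,0,-0.14,0.0065,-0.045,0,0.01],[0,0,-0.31,0.0145,-0.1,0,0.01],[0,0,-0.47,0.022,-0.15,0,0.01],[0,0,-0.62,0.029,-0.2,0,0.01],[0,0,-0.78,0.036,-0.25,0,0.01],[0,0,-0.93,0.0435,-0.3,0,0.01],[0,0,-1.09,0.051,-0.35,0,0.01],[0,0,-1.2,0.056,-0.39,0,0.01],[0,0,-1.257,0.0586,-0.4046,0.006,0.01],[0,0,-1.257,0.0586,-0.4046,0.006,0.01]]'; python3 - <<'E'
from h import *
import pickle
go([.547,.0253,.225],np.radians(-16))
c=viewer.calibration("wrist"); im=viewer.camera("wrist")[:,:,::-1]; cv2.imwrite("pics/w8.png",im); pickle.dump(c,open("w8.pkl","wb"))
sd=viewer.camera("side")[:,:,::-1];cv2.imwrite("pics/s8.png",sd);sc=viewer.camera("scene")[:,:,::-1];cv2.imwrite("pics/sc8.png",sc)
for n in("side","scene"):print(n,proj(n,np.array([.547,.0253,.132])))
cv2.imwrite("pics/c8.png",np.hstack([crop(im,160,0,320,480,1.25),np.vstack([crop(sd,260,180,100,75,4),crop(sc,280,180,100,75,4)])]))
E
```

```text
clock: 13.1
eef_pos: [0.5456, 0.0259, 0.2224]
tool_rot: [0.798, 0.602, -0.002, -0.001]
ft_force: [0.3, -0.6, -0.8]
grip_width: 0.0227
grasp_force: 59.3
rows [-0.0041  0.0021  0.0008] [-0.0002  0.0015 -0.0026] dist 0.003 yaw -15.95 t 13.1 joints [ 0.05  0.34  0.12  1.35 -0.    1.9 ] F [ 0.3 -0.6 -0.8] tcp [0.5456 0.0259 0.2224] grip 0.0227
side [309.10965823 222.69090655]
scene [330.43424501 224.36048207]
```

View pics/c8.png

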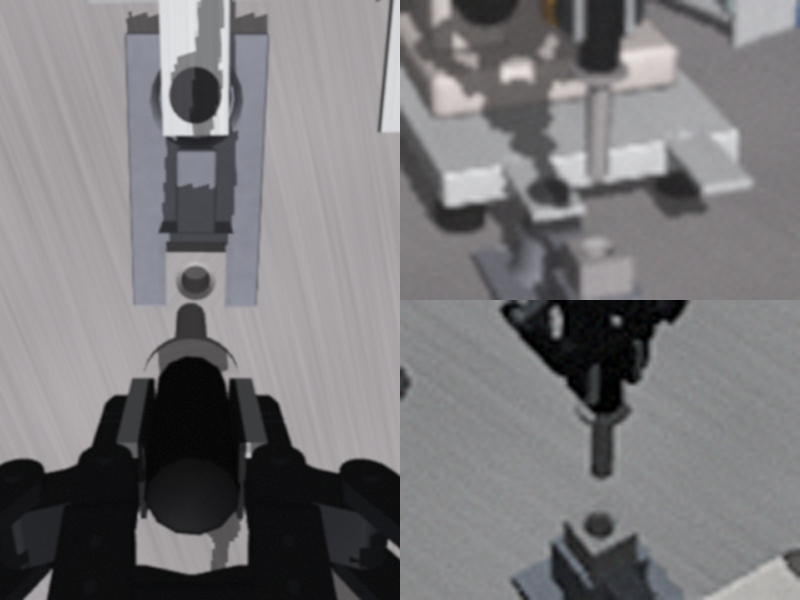

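```bash
python3 - <<'E'
from h import *
import pickle
c=pickle.load(open("w8.pkl","rb"))
o=bot.get_obs();R=Ro.from_quat(o["tool_rot"]).as_matrix()
T,e=tri([("side",(309.2,224),None),("scene",(330.2,222.8),None)]);print("tip side/scene",T,e)
T,e=tri([("wrist",(312,249),c),("side",(309.2,224),None),("scene",(330.2,222.8),None)]);print("tip",T,e,R.T@(T-o["eef_pos"]))
G,e=tri([("side",(260+202/4,180+73/4),None),("scene",(280+204/4,180+108/4),None)]);print("guard",G,e,T-G)
M,e=tri([("wrist",(316,225.6),c),("side",(309.5,240.7),None),("scene",(330,235.2),None)]);print("mouth",M,e,plane("wrist",(316,225.6),.08,c))
z=T[2];print("tip wrist plane",plane("wrist",(312,249),z,c)); print(o["eef_pos"])
E
```

```text
tip side/scene [0.54370747 0.02102259 0.13132322] 0.0005281446275884534
tip [0.54425081 0.02296975 0.13068688] 0.0023831672091900033 [-0.0017005  -0.00164993  0.0934703 ]
guard [0.54657767 0.02274588 0.19847757] 0.0015857162712257101 [-0.00232685  0.00022387 -0.06779069]
mouth [0.54670128 0.02438013 0.08260093] 0.0012239855118828054 [0.54660243 0.02473795 0.08      ]
tip wrist plane [0.54417921 0.02547977 0.13068688]
[0.54643988 0.02420603 0.22415341]
```

```bash
python3 jog.py '[[0,0,0,0.002,0.002,0.015,0.01],[0,0,0,0.002,0.002,0.035,0.01],[0,0,0,0.002,0.002,0.045,0.01],[0,0,0,0.002,0.002,0.052,0.01],[0,0,0,0.002,0.002,0.058,0.01],[0,0,0,0.002,0.002,0.062,0.01]]'; python3 - <<'E'
from h import *
go([.5485,.0265,.225],np.radians(-16))
E
```

```text
clock: 14.0
eef_pos: [0.5495, 0.027, 0.1628]
tool_rot: [0.799, 0.602, 0.0, 0.0]
ft_force: [0.3, 0.3, -1.9]
grip_width: 0.0227
grasp_force: 59.3
rows [ 0.0005 -0.0002 -0.0001] [-0.0007 -0.0008 -0.0622] dist 0.062 yaw -16.0 t 14.0 joints [0.05 0.38 0.01 1.21 0.   1.9 ] F [ 0.3  0.3 -1.9] tcp [0.5495 0.027  0.1628] grip 0.0227
```

```bash
python3 jog.py '[[0,0,0,0,0,0.006,0.01],[0,0,0,0,0,0.012,0.01],[0,0,0,0,0,0.018,0.01],[0,0,0,0,0,0.022,0.01],[0,0,0,0,0,0.024,0.01]]'; python3 - <<'E'
from h import *
import pickle
go([.5485,.0265,.225],np.radians(-16))
sd=viewer.camera("side")[:,:,::-1];sc=viewer.camera("scene")[:,:,::-1]
cv2.imwrite("pics/c9.png",np.hstack([crop(sd,260,180,100,75,4),crop(sc,280,180,100,75,4)]))
E
```

```text
clock: 14.62
eef_pos: [0.5492, 0.027, 0.1387]
tool_rot: [0.799, 0.602, -0.0, -0.0]
ft_force: [-2.1, -0.9, 1.2]
grip_width: 0.0228
grasp_force: 59.6
rows [-0.0003  0.0001 -0.    ] [-0.0007 -0.0005 -0.0863] dist 0.086 yaw -16.0 t 14.62 joints [ 0.05  0.39 -0.03  1.15  0.    1.9 ] F [-2.1 -0.9  1.2] tcp [0.5492 0.027  0.1387] grip 0.0228
```

View pics/c9.png

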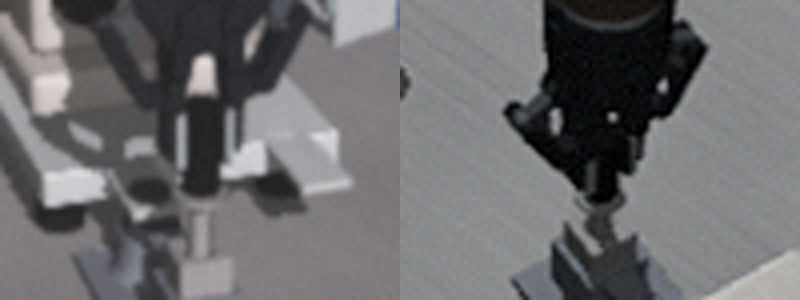

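```bash
python3 jog.py '[[0,0,0,0,-0.001,0.003,0.01],[0,0,0,0,-0.001,0.006,0.01],[0,0,0,0,-0.001,0.009,0.01],[0,0,0,0,-0.001,0.012,0.01],[0,0,0,0,-0.001,0.015,0.01],[0,0,0,0,-0.001,0.015,0.01]]'
```

```text
clock: 15.48
eef_pos: [0.5491, 0.0272, 0.1252]
tool_rot: [0.799, 0.602, 0.001, 0.001]
ft_force: [-1.1, -0.2, 9.9]
grip_width: 0.0223
grasp_force: 60.5
```

```bash
python3 jog.py '[[0,0,0,0,0,0.003,0.01],[0,0,0,0,0,0.006,0.01],[0,0,0,0,0,0.009,0.01],[0,0,0,0,0,0.011,0.01],[0,0,0,0,0,0.012,0.01],[0,0,0,0,0,0.012,0.01]]'
```

```text
clock: 16.23
eef_pos: [0.5494, 0.0273, 0.1148]
tool_rot: [0.799, 0.602, 0.002, 0.001]
ft_force: [-3.6, -0.5, 17.5]
grip_width: 0.0227
grasp_force: 61.7
```

```bash
python3 jog.py '[[0,0,0,0,0,0.002,0.01],[0,0,0,0,0,0.004,0.01],[0,0,0,0,0,0.004,0.01]]'; python3 - <<'E'
from h import *
import pickle
o=bot.get_obs();print(o["ft_force"],o["eef_pos"])
c=viewer.calibration("wrist");im=viewer.camera("wrist")[:,:,::-1];sd=viewer.camera("side")[:,:,::-1];sc=viewer.camera("scene")[:,:,::-1]
cv2.imwrite("pics/w10.png",im);pickle.dump(c,open("w10.pkl","wb"))
cv2.imwrite("pics/c10.png",np.hstack([crop(im,160,0,320,480,1.25),np.vstack([crop(sd,260,180,100,75,4),crop(sc,280,180,100,75,4)])]))
E
```

```text
clock: 16.6
eef_pos: [0.5501, 0.0276, 0.1143]
tool_rot: [0.799, 0.602, 0.003, 0.002]
ft_force: [-8.3, 0.4, 35.2]
grip_width: 0.0226
grasp_force: 64.7
[-8.25930214  0.418956   35.18390694] [0.5500988  0.0275823  0.11432534]
```

View pics/c10.png

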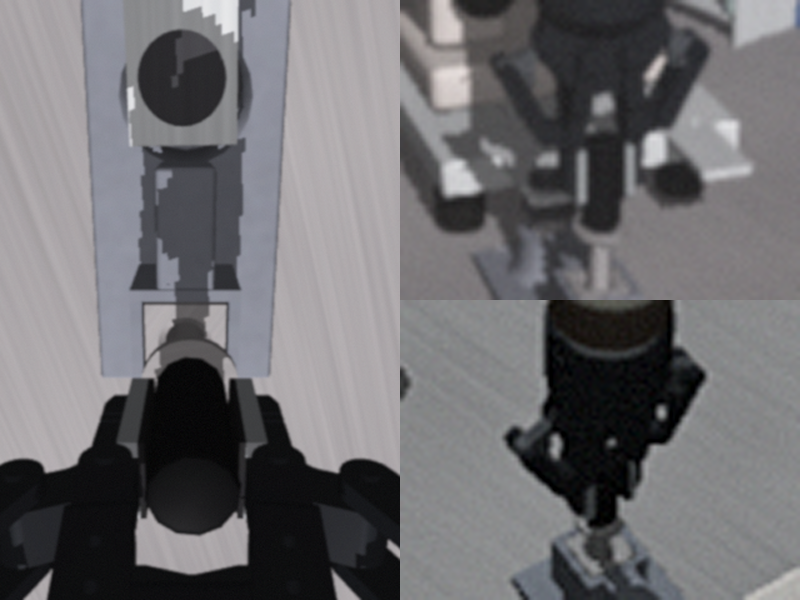

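```bash
python3 jog.py '[[0,0,0,0,-0.001,-0.0015,0.01],[0,0,0,0,-0.001,-0.0015,0.01],[0,0,0,0,-0.001,-0.0015,0.01]]'; python3 - <<'E'
from h import *
import pickle
c=pickle.load(open("w10.pkl","rb"))
for z in (.072,.081,.086):
    a,b,e=[plane("wrist",(160+u/1.25,v/1.25),z,c) for u,v in [(138,77),(226,77),(182,77)]];print(z,np.linalg.norm(a-b),e)
E
```

```text
clock: 17.12
eef_pos: [0.5494, 0.0276, 0.1145]
tool_rot: [0.799, 0.602, 0.003, 0.002]
ft_force: [-6.3, -0.6, 27.1]
grip_width: 0.0225
grasp_force: 62.5
0.072 0.029077814297689072 [0.5745587  0.12330264 0.072     ]
0.081 0.027661484080880816 [0.57440692 0.12244623 0.081     ]
0.086 0.02687463396043169 [0.5743226  0.12197045 0.086     ]
```

```bash
python3 -c "
from workcell import bot, viewer
print(bot.job_done())"
```

```text
the job is handed in; nothing more can be done
None
```

The jack stands with its saddle centred under the marked ear to about 1 mm. The handle is in the pump socket, pressed to the end of its stroke and still held down with about 27 N. The platform's pad measured about 9 mm higher than at rest, and the job was handed in at about 17 s.

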